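# Clamp the well plate on the shaker

### The arm

A 7-joint arm with a two-finger parallel gripper is mounted at the origin on the work surface. World frame = base frame: x ahead of the robot, y to its left, z up, the work surface at z = 0. Lengths are in m, angles in rad, forces in N, time in s.
With the tool pointing down it reaches from about 0.35 to 0.9 m from the base axis. Payload 19.9 kg.
Tool frame: the origin (TCP) lies on the centre line of the jaws, within the pads' length; the fingertips stand robot.tcp_to_tips ahead of it and the grasp point (between the pads) lies 6 mm ahead of it (robot.tcp_to_tips is the distance from the TCP to the fingertips, in m); x points along the fingers, y is the direction in which the jaws open and shut, and the axes are right-handed (so a half turn about x gives the same grasp; the last joint's range is limited). The gripper opens to 94 mm and grips with 3 to 60 N. Pads are 16 mm wide; open, the fingers measure 119 mm over their backs; the gripper's body (75 mm by 177 mm) begins 78 mm behind the grasp point.
Start: joints at [1.302, 0.417, -0.01, 1.614, 0.005, 1.111, -0.053], TCP at [0.141, -0.609, 0.23] pointing down, gripper open.
Joint ranges: [-2.81, 2.81], [-0.39, 2.02], [-1.27, 1.25], [0.06, 2.57], [-1.19, 4.33], [0.19, 2], [-2.82, 2.82]. Speed limits (rad/s): [1.89, 1.89, 2.39, 2.39, 3.01, 3.01, 3.01].

### API

Orientations are given as a unit quaternion [w, x, y, z].
In Python, from rig import robot gives the robot as it stands.
- The arm moves only by the tool send_rows, never from a script. Its argument "steps" is text: rows parted by semicolons, each of 4 numbers parted by spaces: the shift along the world's x, y, z normalised to -1 to 1, where 1 is 30 mm, then the turn about the world's z normalised to -1 to 1, where 1 is 0.12 rad. In form: dx dy dz roll; .... A call has 1 to 10 rows; each row shifts and turns the commanded pose from where the row before left it; what a row does not reach is not made up. A row lasts 1/12 s, in which the tool goes at most 41.7 mm and 7.16 degrees, less where a joint would pass 70% of its speed; a pose out of reach is approached as far as the arm can. A call with a number of a shift or a turn outside -1 to 1 is refused whole. A call with a gripper value outside its range is refused whole. "fingers" is the opening, from -1 (shut) to 1 (fully open), set as the call begins (left out, the last holds). The fingers move at their own pace and stop on an object; "grip_force" is the grip in N (left out, the last holds). Time passes only in rows, so rows that do not move let the fingers close. It gives the time, the measured TCP pose, the force and the opening at its end, in the units of the state.
- robot.sense(): the state, without advancing time (a new reading comes with each control period).
- robot.read_camera(name): name is "side" or "top" or "wrist"; returns the picture (400x640x3 uint8, blue, green, red); there is no depth.
- robot.camera_params(name): a dict with "K" (3x3 intrinsics, pixels), "k1" (the pictures are not rectified: a ray, as slopes to the right and down, at radius r is drawn at 1 + k1 r^2 times it, then the intrinsics apply), "R" (3x3) and "t" (3): a world point X has camera coordinates R X + t. Camera axes: x right, y down, z forward; pixel columns grow to the right and rows downward; lengths in m; the calibration is good to about 2 mm. A picture is of the moment at which its call begins: read the wrist's pose just before it. camera_params takes no time and is no camera call; for the wrist camera it gives the pose at the moment of the call.
- robot.finish_job(): hands the job in, once; it reports no verdict.
The state is a dict: "clock": time; "joints": joint angles; "dq": joint speeds; "effort": joint torques, N m; "tcp_pos": TCP position; "tcp_rot": TCP orientation; "force": force on the tool from outside, world axes, zero at the start; "ft_torque": the same for the moment, N m; "opening": opening from 0.0 (shut) to 1.0 (fully open).
Only numpy, scipy, OpenCV 4.12 (cv2) and the standard library are available. Lean on these libraries where they do the work, as an engineer would, in place of code of your own. Each camera call takes 0.05 s, during which the arm holds its last target. There are 200 camera calls.

### The job

The deep-well plate is standing in the bench shaker but is not clamped yet. With a finger, push the yellow clamp strap round by its blue post until it lies fully home across the plate, and only then push the red cam lever all the way down so that it locks the strap. Just push: leave the plate seated in its nest, leave the tube rack, bottle and dishes where they stand, and finish clear of everything.

Things in the scene. Friction and masses are not known exactly. Their poses are not given: they have to be found in the camera images.
- shaker: Bench plate shaker, fixed: white housing 200 x 270 mm with an aluminium platform, platform top 63 mm above the bench. Origin: centre of its underside, on the bench. Its x points across its short side, away from the control panel (on its -x face), y along its long side, z up; turned by up to 0.35 rad. The strap's pivot is at its +y end, the cam lever at its -y end.
- strap_pivot (a point): Point on the strap's upright hinge axis at the height of the strap's underside: (0, 90, 112) mm in the shaker's frame. Its axes are the shaker's. The strap is a yellow-painted bar reaching 186 mm from this axis, 24 mm wide and 8 mm thick, its top 120 mm above the bench, 13 mm above the plate's top.
- strap (a joint): Swing of the clamp strap, rad. 0 = fully home against its stop: the strap lies across the plate along the shaker's -y. It grows as the strap opens, clockwise seen from above: at 1.57 it points along the shaker's -x. Starts between 1.2 and 1.9, can reach 2.1. Friction of about 0.07 N m (under 1 N at the blue post) keeps it where it is left.
- strap_post (a point): Centre (half-way up) of the blue post on the strap, an upright cylinder 16 mm in diameter and 36 mm tall, from 120 to 156 mm above the bench, 95 mm from the strap's hinge axis, on the strap's centre line. It moves with the strap. Its x is square to the strap (the way the post moves as the strap closes), its y runs along the strap towards the hinge.
- lever_pivot (a point): Centre of the cam lever's hinge pin, (30, -88, 137) mm in the shaker's frame; the pin runs along the shaker's y. Its axes are the shaker's. A dark column holds it, from 13 to 41 mm along the shaker's x, 34 mm wide, cheeks up to 147 mm high. A lug under the lever, 53 mm from the pin, drops beside the strap; if the strap is over 2 degrees from home the lug lands on it.
- cam_lever (a joint): Angle of the red cam lever above level, rad. 0 = fully down: it lies level along the shaker's -x, over the strap's end. At 1.57 it would stand upright; it starts between 0.9 and 1.25, leaning to the shaker's -x, and can reach 1.5. It is pushed down from its upper, +x side. Friction of about 0.14 N m (2 N at the paddle) keeps it where it is left.
- lever_paddle (a point): Middle of the upper face of the lever's paddle, 85 mm out from the hinge pin and 6 mm above the lever's centre line. The paddle is 45 mm long (60 to 105 mm from the pin), 24 mm wide, 12 mm thick; nearer the pin the lever is 16 mm wide, 10 mm thick. It moves with the lever: its z points out of the upper face, its -x out along the lever.
- plate_center (a point): Centre of the loose white 24-well deep-well plate, 128 mm along the shaker's y, 85.5 mm along its x and 44 mm tall (top 107 mm above the bench), standing in the nest between 12 mm high corner stops at the middle of the shaker. About 0.2 kg. To be left in place.
- tube_rack_center (a point): Bystander: yellow and white tube rack, 75 x 150 mm, with three pink tubes with lime caps, 107 mm tall at the caps; a single loose piece. Point at the middle of its plan, 30 mm above the bench.
- bottle_center (a point): Bystander: loose amber bottle with a black cap, 64 mm in diameter, 125 mm tall. Point on its axis, 60 mm above the bench.
- dishes_center (a point): Bystander: loose stack of three pink Petri dishes, a single piece, 91 mm in diameter, 47 mm tall. Point on its axis, 23 mm above the bench.

How it is judged:
By the outcome, as a careful person would: the job done as asked, in the order asked, and still so for the second after the job is handed in, with the robot touching nothing.
It also fails if it takes over 45 s, if anything falls off the work surface, if the arm or the gripper's body presses on something with over 40 N, if the wrist force passes 120 N, or if a joint passes its speed limit or range.

## Working session

There is one attempt and no reset: what is moved stays moved. The work goes in short steps, Python scripts to look and compute and a tool call to move; the robot and the scene stay as the last step left them, time stands still between calls to the robot, and variables do not carry over. Pictures are saved under pics/ and viewed, about 8 in all and at most 12, crops included, and the job is handed in when it is done.

Besides the shell and the picture viewer there is one more tool, called after "Call:" by a JSON object that holds its "op" and its "data". send_rows: Moves the arm, as the interface text tells. Scaled input: -1 to 1 covers 30 mm each way for a shift and 0.12 rad each way for a turn. Its arguments: {"type":"object","properties":{"steps":{"type":"string"},"fingers":{"type":"number"},"grip_force":{"type":"number"}},"required":["steps"]}

```bash
mkdir -p pics
python3 - <<'E'
from rig import robot
import cv2
print(robot.sense(), robot.tcp_to_tips)
for n in("top","side"):
    cv2.imwrite(f"pics/{n}1.png",robot.read_camera(n)); print(robot.camera_params(n))
E
```

```text
{'clock': 0.0, 'joints': array([ 1.30248387,  0.41798119, -0.01032027,  1.61416581,  0.00469229,
        1.11065407, -0.05302709]), 'dq': array([-0.00085446, -0.00025942,  0.00010158,  0.00072131,  0.00072894,
       -0.00052175,  0.00148645]), 'effort': array([-2.70292230e-04, -8.51268625e+01,  6.38432745e-01, -4.25992048e+01,
       -4.88204858e-02,  1.86022214e-02,  1.74944507e-04]), 'tcp_pos': array([ 0.14047326, -0.6086685 ,  0.22982419]), 'tcp_rot': array([-0.07960405, -0.70249097, -0.08042842,  0.70263853]), 'force': array([-0.74551912,  0.19351035, -0.34479026]), 'ft_torque': array([-0.01786774, -0.02548156,  0.05235896]), 'opening': 1.0019298050968048} 0.025
{'K': array([[519.34401666,   0.        , 325.73690835],
       [  0.        , 519.34401666, 206.83808277],
       [  0.        ,   0.        ,   1.        ]]), 'k1': -0.1450923162330084, 'R': array([[-2.95773036e-02, -9.99551770e-01, -4.63067238e-03],
       [-9.87884645e-01,  2.99375186e-02, -1.52274992e-01],
       [ 1.52345368e-01,  7.06864733e-05, -9.88327316e-01]]), 't': array([0.04433341, 0.65616399, 1.29448301])}
{'K': array([[365.74812937,   0.        , 319.31795184],
       [  0.        , 365.74812937, 195.80195721],
       [  0.        ,   0.        ,   1.        ]]), 'k1': -0.08276137410965521, 'R': array([[ 0.98410204, -0.17734662,  0.00955803],
       [-0.12628388, -0.73656479, -0.66447324],
       [ 0.12488219,  0.65270245, -0.74725093]]), 't': array([-0.64173167,  0.1814704 ,  0.80774965])}
```

View pics/top1.png

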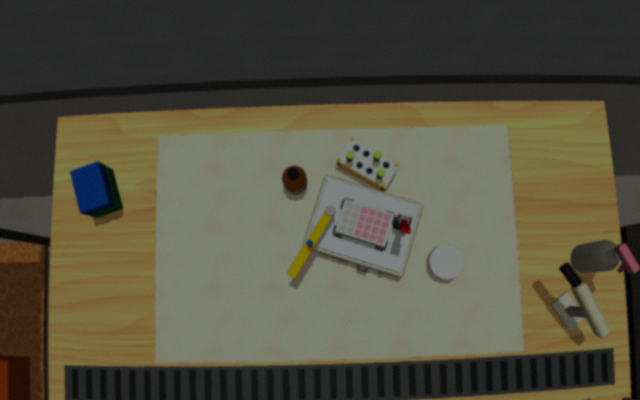

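View pics/side1.png

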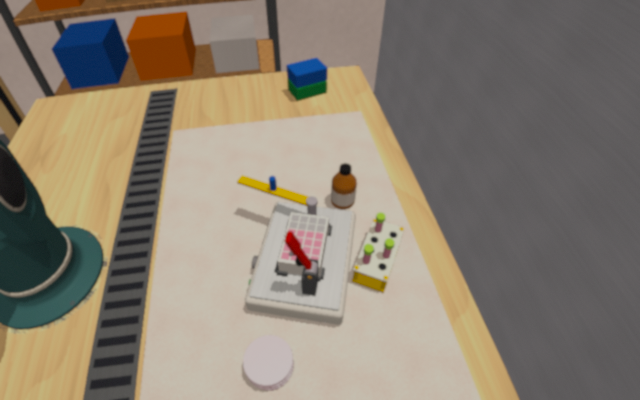

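The top view shows the strap from about (330,210) to (292,275), the red lever near (403,226), dishes (445,262), bottle (294,178) and rack (367,163). I'll enlarge both views.

Run:
```python
import cv2
a=cv2.imread("pics/top1.png")[135:285,275:475]
b=cv2.imread("pics/side1.png")[165:325,230:410]
for n,i,s in(("topc",a,4),("sidec",b,3.75)):
    i=cv2.resize(i,None,fx=s,fy=s,interpolation=cv2.INTER_CUBIC)
    cv2.imwrite(f"pics/{n}.png",cv2.convertScaleAbs(i,alpha=1.5))
```

```text
(no output)
```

View pics/topc.png

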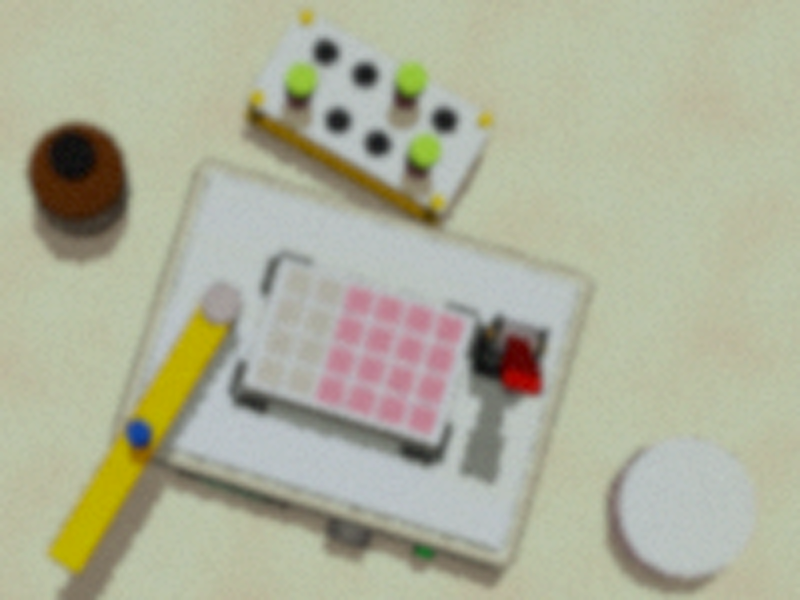

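View pics/sidec.png

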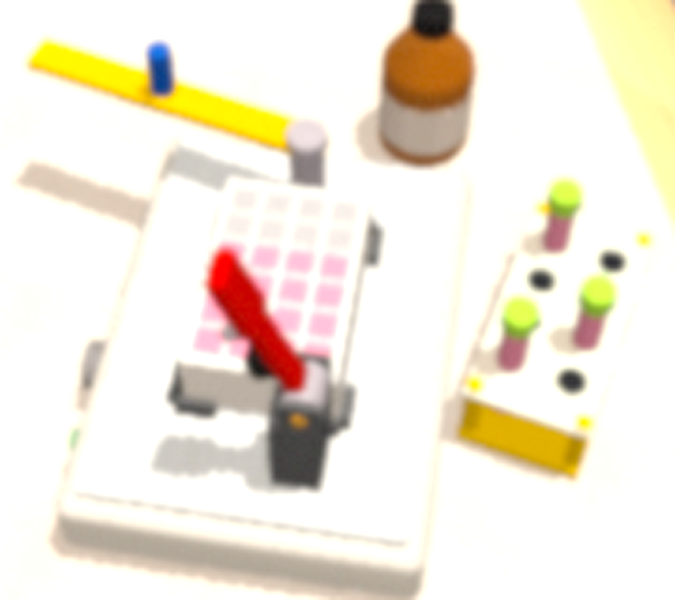

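Top crop: plate top corners are about (285,262), (470,320), (437,440), (245,385). The post top is at (139,432), the strap end at (67,560) and the hinge cap at (222,303). Side crop: post top (160,50), post foot (163,93), cap (306,137), lever tip (225,265). Next I fit the poses.

```bash
cat > h.py <<'E'
import numpy as np
def proj(c,X):
    p=np.atleast_2d(X)@c["R"].T+c["t"]; s=p[:,:2]/p[:,2:]
    s=s*(1+c["k1"]*(s**2).sum(1,keepdims=True))
    return s@c["K"][:2,:2].T+c["K"][:2,2]
def world(p,X):
    c,s=np.cos(p[2]),np.sin(p[2]); X=np.atleast_2d(X)
    return X@np.array([[c,-s,0],[s,c,0],[0,0,1]]).T+[p[0],p[1],0]
def strap(q,r,z): return [-r*np.sin(q),.09-r*np.cos(q),z]
def lever(a,d,h=0): return [.03-d*np.cos(a)+h*np.sin(a),-.088,.137+d*np.sin(a)+h*np.cos(a)]
E
cat > fit.py <<'E'
import numpy as np,cv2
from h import *
from rig import robot
from scipy.optimize import least_squares
T,S=robot.camera_params("top"),robot.camera_params("side")
P=[[.04275,.064,.107],[.04275,-.064,.107],[-.04275,-.064,.107],[-.04275,.064,.107]]
top=np.array([[285,262],[470,320],[437,440],[245,385],[139,432],[67,560]])/4+[275,135]
side=np.array([[160,50],[163,93],[38,55],[225,265]])/3.75+[230,165]
side=np.vstack([side,np.array([[227,180],[370,200],[180,365]])/3.75+[230,165]])
def res(p):
    q,a=p[3:]
    t=proj(T,world(p,P+[strap(q,.095,.156),strap(q,.186,.12)]))-top
    s=proj(S,world(p,[strap(q,.095,.156),strap(q,.095,.12),strap(q,.186,.12),lever(a,.105,0),P[3],P[0],P[2]]))-side
    return np.vstack([t,s]).ravel()
r=least_squares(res,[.45,-.1,-.28,1.5,1.1],loss="soft_l1"); p=r.x
print(p.round(4)); print(res(p).reshape(-1,2).round(1).tolist())
np.save("p.npy",p)
for n,X in dict(pivot=[0,.09,.12],post=strap(p[3],.095,.138),posthome=strap(0,.095,.138),leverpin=lever(0,0),paddle=lever(p[4],.085,.006),tip=lever(p[4],.105,.006),paddown=lever(0,.085,.006)).items(): print(n,world(p,X).round(4)[0])
i=cv2.imread("pics/top1.png")
def back(c,uv,z):
    return least_squares(lambda w:(proj(c,[[w[0],w[1],z]])-uv).ravel(),[.4,-.1]).x
for n,u,z in(("bottle",(74/4+275,155/4+135),.125),("dish",(687/4+275,508/4+135),.047),("rackcorner",(437/4+275,202/4+135),.06)): print(n,back(T,u,z).round(3))
E
python3 fit.py
```

```text
[ 0.6066 -0.0737 -0.3385  1.8068  1.2325]
[[0.3, -2.1], [3.2, -1.2], [1.6, 1.7], [-0.1, -0.3], [0.9, -0.5], [-0.3, 0.9], [-0.5, -0.2], [0.1, -0.5], [-1.1, -1.7], [0.0, 0.5], [0.2, -1.0], [0.7, -1.2], [-0.9, -0.6]]
pivot [0.6365 0.0112 0.12  ]
post [0.5568 0.0628 0.138 ]
posthome [ 0.605  -0.0784  0.138 ]
leverpin [ 0.6057 -0.1667  0.137 ]
paddle [ 0.5844 -0.1592  0.2192]
tip [ 0.5782 -0.157   0.238 ]
paddown [ 0.5255 -0.1385  0.143 ]
bottle [0.731 0.102]
dish [ 0.505 -0.283]
rackcorner [ 0.707 -0.129]
```

Call:
{"op": "send_rows", "data": {"steps": "0 0 1 0;0 0 1 0;.55 .9 1 .325;.55 .9 .4 .325;.56 .9 0 .325;.56 .9 0 .325;.56 .9 0 .325;.56 .9 0 .325;.56 .9 0 .325;.56 .9 0 .325", "fingers": -1, "grip_force": 20}}

```text
clock: 0.93
tcp_pos: [0.2741, -0.3926, 0.3309]
tcp_rot: [-0.189, -0.681, -0.189, 0.682]
force: [-0.5, 0.2, 0.1]
opening: 0.328
```

Call:
{"op": "send_rows", "data": {"steps": ".56 .9 0 .325;.56 .9 0 .325;.56 .9 0 .325;.56 .9 0 .325;.56 .9 0 .325;.56 .9 0 .325;.56 .9 0 .325;.56 .9 0 .325;.56 .9 0 .325;0 0 0 0"}}

```text
clock: 1.77
tcp_pos: [0.427, -0.1461, 0.3311]
tcp_rot: [0.307, 0.637, 0.307, -0.637]
force: [-0.3, 0.9, -0.1]
opening: 0.001
```

Run:
```python
from rig import robot
import cv2,pickle
c=robot.camera_params("wrist"); i=robot.read_camera("wrist"); pickle.dump(c,open("w1.pkl","wb"))
cv2.imwrite("pics/w1.png",i); s=robot.sense(); print(s["clock"],s["tcp_pos"],s["tcp_rot"],s["joints"],c)
```

```text
1.8167 [ 0.42580962 -0.14869391  0.33101141] [ 0.30581032  0.63754436  0.30611225 -0.63742649] [ 0.76349555  0.0270406  -0.50178843  1.87391934  0.01327455  1.24414325
 -0.4182376 ] {'K': array([[330.46106923,   0.        , 315.09489794],
       [  0.        , 330.46106923, 204.73315562],
       [  0.        ,   0.        ,   1.        ]]), 'k1': -0.01865094140830555, 'R': array([[ 7.82568347e-01, -6.22564604e-01, -3.09710363e-04],
       [-6.01209180e-01, -7.55853412e-01,  2.59293545e-01],
       [-1.61661079e-01, -2.02728720e-01, -9.65798510e-01]]), 't': array([-0.42448268,  0.09248392,  0.52857854])}
```

View pics/w1.png

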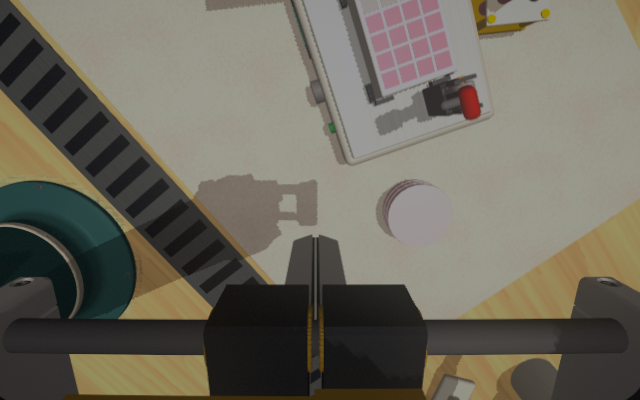

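The wrist view shows the housing's -y end, with corners at about (349,162) and (493,112), and the red lever tip at (469,100). I'll enlarge it.

Run:
```python
import cv2
i=cv2.imread("pics/w1.png")[0:170,290:510]
cv2.imwrite("pics/w1c.png",cv2.resize(i,None,fx=3.5,fy=3.5,interpolation=cv2.INTER_CUBIC))
```

```text
(no output)
```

View pics/w1c.png

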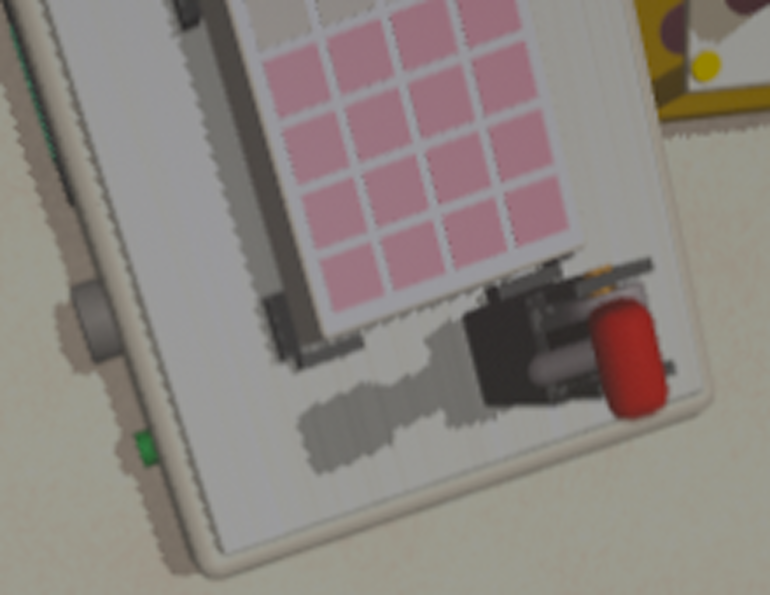

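Crop pixels: plate top corners (325,338) and (583,243), lever end (628,358), housing corners about (203,580) and (716,398). I'll add these to the fit.

```bash
sed -i 's/^r=least.*/import pickle\nW=pickle.load(open("w1.pkl","rb"))\nwp=np.array([[325,338],[583,243],[628,358],[203,580],[716,398]])\/3.5+[290,0]\ndef res2(p):\n    w=proj(W,world(p,[P[2],P[1],lever(p[4],.105),[-.1,-.135,p[5]],[.1,-.135,p[5]]]))-wp\n    return np.r_[res(p[:5]),w.ravel()]\nr=least_squares(res2,[.6,-.1,-.33,1.8,1.2,.05],loss="soft_l1"); p=r.x/; s/q,a=p\[3:\]/q,a=p[3:5]/; s/print(res(p)/print(res2(p)/' fit.py; python3 fit.py
```

```text
[ 0.6067 -0.0709 -0.34    1.7878  1.1813  0.045 ]
[[-0.8, -2.2], [2.1, -1.1], [0.4, 1.7], [-1.2, -0.3], [0.3, -0.2], [-0.2, 1.6], [-0.8, -0.6], [-0.3, -0.9], [-1.8, -1.6], [-3.1, -0.6], [0.2, -2.0], [0.5, -2.2], [-1.0, -1.8], [0.6, -0.5], [3.1, -0.2], [0.6, 1.0], [-0.1, 0.1], [0.0, 2.3]]
pivot [0.6367 0.0139 0.12  ]
post [0.5561 0.0641 0.138 ]
posthome [ 0.6051 -0.0757  0.138 ]
leverpin [ 0.6057 -0.1639  0.137 ]
paddle [ 0.5805 -0.155   0.2179]
tip [ 0.5733 -0.1525  0.2364]
paddown [ 0.5255 -0.1356  0.143 ]
bottle [0.731 0.102]
dish [ 0.505 -0.283]
rackcorner [ 0.707 -0.129]
```

Call:
{"op": "send_rows", "data": {"steps": ".556 .907 0 .315;.556 .907 0 .315;.556 .907 0 .315;.556 .907 0 .315;.556 .907 0 .315;.556 .907 0 .315;.556 .907 0 .315;.556 .907 0 .315;.556 .907 0 .315;0 0 0 0"}}

```text
clock: 2.65
tcp_pos: [0.576, 0.0979, 0.3303]
tcp_rot: [0.409, 0.576, 0.411, -0.576]
force: [-0.1, 0.9, 0.6]
opening: 0.004
```

Call:
{"op": "send_rows", "data": {"steps": "0 0 -.93 0;0 0 -.93 0;0 0 -.93 0;0 0 -.93 0;0 0 -.93 0;0 0 -.93 0;0 0 0 0"}}

```text
clock: 3.23
tcp_pos: [0.5725, 0.0917, 0.1588]
tcp_rot: [-0.406, -0.576, -0.409, 0.58]
force: [0.1, -0.8, -1.0]
opening: 0.007
```

Run:
```python
from rig import robot
import cv2
from h import *
p=np.load("p.npy")
s=robot.sense(); print(s["clock"],s["tcp_pos"],s["force"])
q=s["tcp_rot"];w,x,y,z=q; print("jaw",np.arctan2(1-2*(x*x+z*z),2*(x*y-w*z)))
i=robot.read_camera("top")[150:280,290:460]
cv2.imwrite("pics/t2.png",cv2.convertScaleAbs(cv2.resize(i,None,fx=4.5,fy=4.5,interpolation=cv2.INTER_CUBIC),alpha=1.5))
# finger path: centre for each q, rectangle half 12.5 (shaker x), 8 (shaker y), support + post r 8
for q in np.r_[p[3],1.6,1.4,1.2,1.,.8,.6,.4,.2,.1,0,-.05]:
    n=np.array([np.cos(q),-np.sin(q)])
    h=8+min(12.5/max(abs(n[0]),1e-6),8/max(abs(n[1]),1e-6))
    X=strap(q,.095,.163); X[0]-=n[0]*h/1e3; X[1]-=n[1]*h/1e3
    print(round(q,2),world(p,X).round(4)[0])
```

```text
3.2333 [0.5725261  0.09167628 0.15882029] [ 0.13201184 -0.76259084 -0.99850683]
jaw -0.3422922522303184
1.79 [0.5647 0.0779 0.163 ]
1.6 [0.5539 0.0631 0.163 ]
1.4 [0.5458 0.0458 0.163 ]
1.2 [0.5413 0.0275 0.163 ]
1.0 [0.5402 0.0092 0.163 ]
0.8 [ 0.5424 -0.0084  0.163 ]
0.6 [ 0.5469 -0.0242  0.163 ]
0.4 [ 0.5567 -0.0417  0.163 ]
0.2 [ 0.5701 -0.0569  0.163 ]
0.1 [ 0.5777 -0.0633  0.163 ]
0.0 [ 0.5857 -0.0688  0.163 ]
-0.05 [ 0.5899 -0.0713  0.163 ]
```

View pics/t2.png

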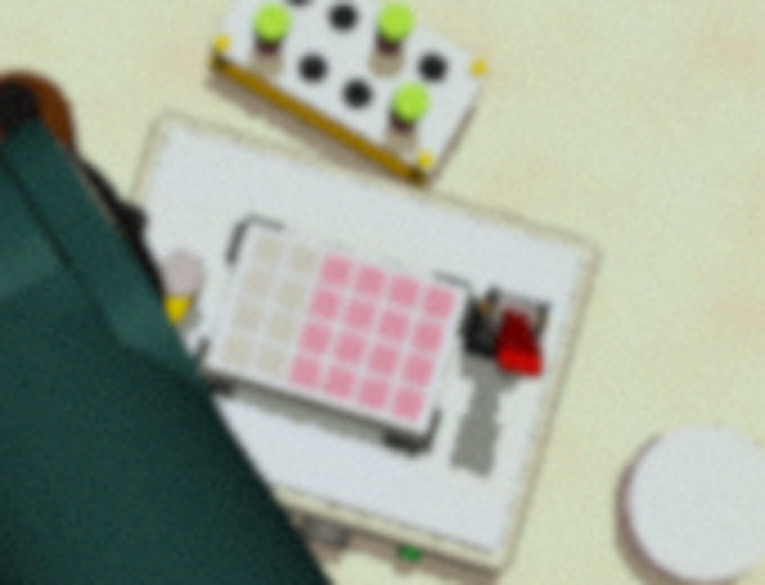

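The lever, plate and bystanders are in view and undisturbed; the arm hides the post. Now I push along the arc.

Call:
{"op": "send_rows", "data": {"steps": "-.13 -.23 0 0;-.13 -.23 0 0;-.18 -.25 0 0;-.18 -.25 0 0;-.135 -.29 0 0;-.135 -.29 0 0;-.075 -.305 0 0;-.075 -.305 0 0;-.02 -.305 0 0;-.02 -.305 0 0"}}

```text
clock: 4.12
tcp_pos: [0.5426, 0.01, 0.1638]
tcp_rot: [0.408, 0.578, 0.408, -0.577]
force: [1.7, 1.3, -0.1]
opening: 0.004
```

Call:
{"op": "send_rows", "data": {"steps": ".037 -.293 0 0;.037 -.293 0 0;.075 -.263 0 0;.075 -.263 0 0;.163 -.29 0 0;.163 -.29 0 0;.22 -.25 0 0;.22 -.25 0 0;0 0 0 0"}}

```text
clock: 4.87
tcp_pos: [0.5733, -0.0568, 0.1634]
tcp_rot: [-0.407, -0.578, -0.407, 0.578]
force: [0.4, -0.7, 0.4]
opening: 0.005
```

Run:
```python
from rig import robot
import cv2
s=robot.sense(); print(s["clock"],s["tcp_pos"],s["force"])
a=cv2.resize(robot.read_camera("side")[165:325,230:410],None,fx=2.2,fy=2.2,interpolation=cv2.INTER_CUBIC)
b=cv2.resize(robot.read_camera("top")[145:275,290:450],(396,352),interpolation=cv2.INTER_CUBIC)
cv2.imwrite("pics/s3.png",cv2.convertScaleAbs(cv2.hconcat([a,b]),alpha=1.4))
```

```text
4.8667 [ 0.57332545 -0.05681309  0.16340709] [ 0.3564935  -0.71022338  0.3515713 ]
```

View pics/s3.png

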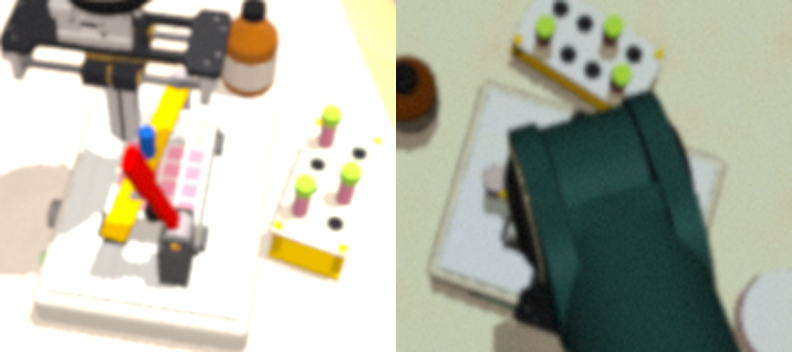

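The strap has swung most of the way, by the look of it to about 0.2 rad, with the finger on the post's outer side. I'll push on gently to the stop.

Call:
{"op": "send_rows", "data": {"steps": ".13 -.11 0 0;.13 -.11 0 0;.13 -.09 0 0;.13 -.09 0 0;0 0 0 0;0 0 0 0"}}

```text
clock: 5.47
tcp_pos: [0.5863, -0.0659, 0.1631]
tcp_rot: [-0.407, -0.576, -0.409, 0.578]
force: [-14.1, 5.5, 6.0]
opening: 0.005
```

Call:
{"op": "send_rows", "data": {"steps": ".08 -.03 0 0;.08 -.03 0 0;0 0 0 0;0 0 0 0"}}

```text
clock: 5.8
tcp_pos: [0.5874, -0.0663, 0.1626]
tcp_rot: [-0.406, -0.574, -0.412, 0.581]
force: [-45.9, 11.4, 26.6]
opening: 0.005
```

Firm stop: about 47 N in the horizontal plane. I back off and check.

Call:
{"op": "send_rows", "data": {"steps": "-.15 .05 0 0;-.3 .1 0 0;-.6 .2 0 0;-.6 .2 0 0;0 0 .9 0;0 0 .9 0;0 0 .9 0;0 0 .9 0;0 0 .9 0;0 0 .9 0"}}

```text
clock: 6.63
tcp_pos: [0.5431, -0.0523, 0.3273]
tcp_rot: [0.408, 0.578, 0.408, -0.577]
force: [-0.5, 0.0, -0.4]
opening: 0.006
```

Call:
{"op": "send_rows", "data": {"steps": "-.6 .8 0 0;-.6 .8 0 0;-.6 .8 0 0;-.6 .8 0 0;0 0 0 0"}}

```text
clock: 7.05
tcp_pos: [0.4688, 0.0481, 0.3264]
tcp_rot: [0.41, 0.577, 0.409, -0.576]
force: [-0.0, 0.1, 0.5]
opening: 0.007
```

Run:
```python
from rig import robot
import cv2
s=robot.sense(); print(s["clock"],s["tcp_pos"],s["force"])
a=cv2.resize(robot.read_camera("side")[165:325,230:410],None,fx=2.2,fy=2.2,interpolation=cv2.INTER_CUBIC)
b=cv2.resize(robot.read_camera("top")[145:275,290:450],(396,352),interpolation=cv2.INTER_CUBIC)
cv2.imwrite("pics/s4.png",cv2.convertScaleAbs(cv2.hconcat([a,b]),alpha=1.4))
from h import *
p=np.load("p.npy"); d,hh=.090,.006
for a in np.r_[1.3,p[4],1.1,1,.9,.8,.7,.6,.5,.4,.3,.2,.1,0,-.05]:
    X=np.array(lever(a,d,hh)); X[0]+=.0125; X[2]+=.025   # finger corner on face
    print(round(a,2),world(p,X)[0].round(4))
```

```text
7.05 [0.46882594 0.04812202 0.32640127] [-0.02997258  0.06887998  0.46359958]
1.3 [ 0.6002 -0.162   0.2503]
1.18 [ 0.5905 -0.1585  0.2475]
1.1 [ 0.584  -0.1563  0.2449]
1.0 [ 0.5764 -0.1536  0.241 ]
0.9 [ 0.5691 -0.151   0.2362]
0.8 [ 0.5624 -0.1486  0.2307]
0.7 [ 0.5562 -0.1464  0.2246]
0.6 [ 0.5506 -0.1444  0.2178]
0.5 [ 0.5457 -0.1427  0.2104]
0.4 [ 0.5415 -0.1412  0.2026]
0.3 [ 0.5381 -0.14    0.1943]
0.2 [ 0.5354 -0.1391  0.1858]
0.1 [ 0.5336 -0.1384  0.177 ]
0.0 [ 0.5326 -0.1381  0.168 ]
-0.05 [ 0.5324 -0.138   0.1635]
```

View pics/s4.png

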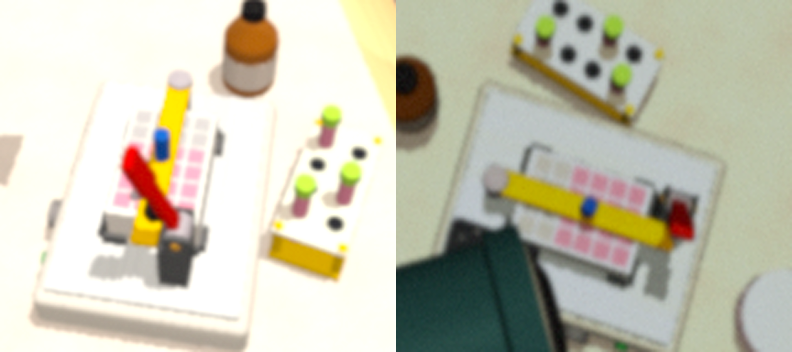

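The strap now lies straight across the plate and the plate is still seated. Next I move above the lever's +x side and descend.

Call:
{"op": "send_rows", "data": {"steps": ".57 -.88 0 0;.57 -.88 0 0;.57 -.88 0 0;.57 -.88 0 0;.57 -.88 0 0;.57 -.88 0 0;.57 -.88 0 0;.57 -.88 0 0;0 0 0 0;0 0 0 0"}}

```text
clock: 7.98
tcp_pos: [0.6083, -0.1699, 0.3243]
tcp_rot: [-0.406, -0.578, -0.408, 0.578]
force: [-0.3, 0.9, -0.4]
opening: 0.002
```

Run:
```python
from rig import robot
import cv2
s=robot.sense(); print(s["clock"],s["tcp_pos"],s["force"])
a=robot.read_camera("side")[130:330,220:420]
cv2.imwrite("pics/s5.png",cv2.convertScaleAbs(cv2.resize(a,None,fx=3,fy=3,interpolation=cv2.INTER_CUBIC),alpha=1.3))
from h import *
p=np.load("p.npy"); c=robot.camera_params("side")
tip=s["tcp_pos"]-[0,0,.025]
for n,X in(("tip",tip),("paddle",world(p,lever(p[4],.085,.006))[0]),("end",world(p,lever(p[4],.105))[0])): print(n,((proj(c,X)[0]-[220,130])*3).round())
```

```text
7.9833 [ 0.60827267 -0.16989395  0.32425965] [-0.34706505  0.94467798 -0.43135496]
tip [278. 259.]
paddle [225. 335.]
end [201. 315.]
```

View pics/s5.png

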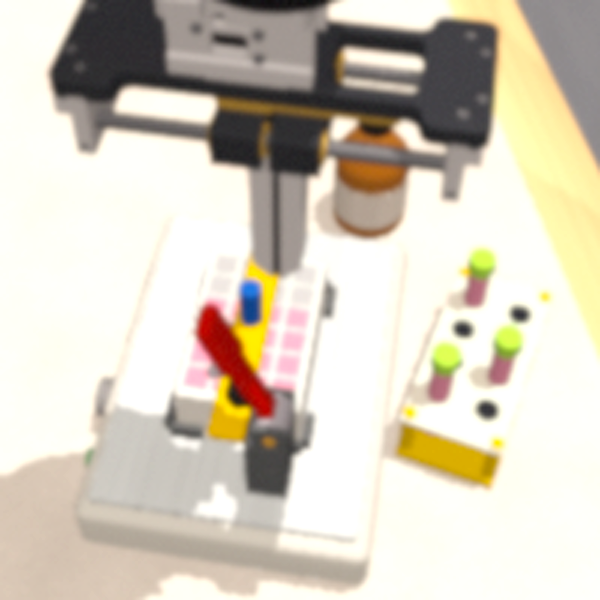

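The finger stands over the plate side of the lever with the lever tip at (210,315), clear by about 14 mm. Now I descend beside it.

Call:
{"op": "send_rows", "data": {"steps": ".05 .15 -.7 0;0 0 -.7 0;0 0 -.7 0;0 0 -.7 0;0 0 0 0;0 0 0 0"}}

```text
clock: 8.53
tcp_pos: [0.6091, -0.1624, 0.2418]
tcp_rot: [-0.408, -0.577, -0.408, 0.578]
force: [-0.4, 0.7, 2.1]
opening: 0.005
```

Call:
{"op": "send_rows", "data": {"steps": "-.27 .095 -.03 0;-.27 .095 -.03 0;-.27 .095 -.03 0;-.27 .095 -.03 0;-.22 .078 -.16 0;-.22 .078 -.16 0;0 0 0 0"}}

```text
clock: 9.12
tcp_pos: [0.5623, -0.1464, 0.2277]
tcp_rot: [-0.408, -0.577, -0.408, 0.578]
force: [0.2, -0.7, 0.1]
opening: 0.002
```

Call:
{"op": "send_rows", "data": {"steps": "-.17 .06 -.2 0;-.17 .06 -.2 0;-.14 .05 -.24 0;-.14 .05 -.24 0;-.09 .03 -.26 0;-.09 .03 -.26 0;0 0 0 0"}}

```text
clock: 9.7
tcp_pos: [0.5387, -0.1381, 0.1847]
tcp_rot: [-0.407, -0.577, -0.409, 0.578]
force: [0.3, -0.7, -0.3]
opening: 0.005
```

Run:
```python
from rig import robot
import cv2
s=robot.sense(); print(s["clock"],s["tcp_pos"],s["force"])
a=robot.read_camera("side")[180:330,220:420]
cv2.imwrite("pics/s6.png",cv2.convertScaleAbs(cv2.resize(a,None,fx=3,fy=3,interpolation=cv2.INTER_CUBIC),alpha=1.3))
```

```text
9.7 [ 0.5387305  -0.13810676  0.18467932] [ 0.34760254 -0.67646985 -0.32309831]
```

View pics/s6.png

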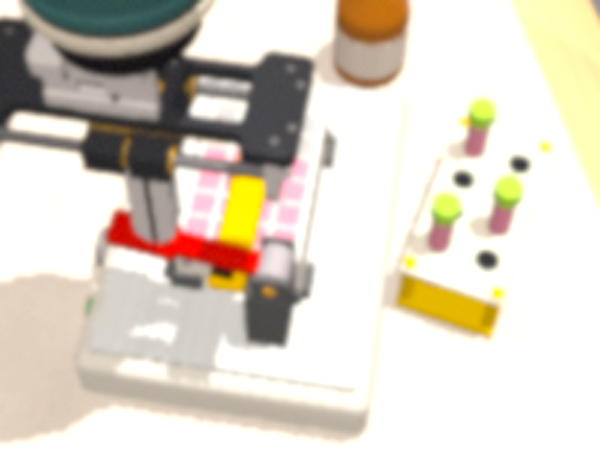

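The finger is on the paddle, with the lever nearly level and crossing the strap end. Now the last push down.

Call:
{"op": "send_rows", "data": {"steps": "-.04 .015 -.2 0;-.03 .01 -.2 0;0 0 -.15 0;0 0 0 0;0 0 0 0"}}

```text
clock: 10.17
tcp_pos: [0.5377, -0.1376, 0.1697]
tcp_rot: [-0.408, -0.577, -0.408, 0.578]
force: [-0.0, -0.2, 0.6]
opening: 0.005
```

Call:
{"op": "send_rows", "data": {"steps": "0 0 -.08 0;0 0 -.08 0;0 0 0 0;0 0 0 0"}}

```text
clock: 10.5
tcp_pos: [0.5381, -0.1376, 0.167]
tcp_rot: [-0.408, -0.578, -0.407, 0.578]
force: [-12.1, 2.8, 33.6]
opening: 0.003
```

Firm stop at tip height 142 mm, matching the level lever's 143 mm top. I retreat up and away.

Call:
{"op": "send_rows", "data": {"steps": "0 0 .2 0;0 0 .6 0;0 0 .9 0;0 0 .9 0;0 0 .9 0;0 0 .9 0;0 0 .9 0;-.6 .5 .5 0;-.6 .8 0 0;-.6 .8 0 0"}}

```text
clock: 11.33
tcp_pos: [0.4834, -0.0741, 0.3398]
tcp_rot: [0.408, 0.578, 0.407, -0.577]
force: [1.1, 1.2, 0.0]
opening: 0.006
```

Call:
{"op": "send_rows", "data": {"steps": "-.6 .8 0 0;-.6 .8 0 0;-.5 .8 0 0;0 .8 0 0;0 .8 0 0;0 .8 0 0;0 0 0 0;0 0 0 0"}}

```text
clock: 12.0
tcp_pos: [0.4327, 0.0702, 0.3393]
tcp_rot: [0.409, 0.577, 0.408, -0.577]
force: [-0.3, -1.1, -0.3]
opening: 0.006
```

Run:
```python
from rig import robot
import cv2
s=robot.sense(); print(s["clock"],s["tcp_pos"],s["force"])
a=cv2.resize(robot.read_camera("side")[165:325,230:410],None,fx=2.2,fy=2.2,interpolation=cv2.INTER_CUBIC)
b=cv2.resize(robot.read_camera("top")[145:275,290:450],(396,352),interpolation=cv2.INTER_CUBIC)
cv2.imwrite("pics/s7.png",cv2.convertScaleAbs(cv2.hconcat([a,b]),alpha=1.4))
from h import *
p=np.load("p.npy")
for al in(0,.1): print(al,((proj(robot.camera_params("side"),world(p,[lever(al,.105,.006),lever(al,.06,.006)]))-[230,165])*2.2).round(1).tolist())
for q in(0,.05): print(q,((proj(robot.camera_params("top"),world(p,[strap(q,.095,.156)]))-[290,145])*[2.475,2.708]+[396,0]).round(1))
```

```text
12.0 [0.43266717 0.07022731 0.33932681] [-0.2767199  -1.10292749 -0.27605615]
0 [[56.5, 206.0], [108.1, 213.8]]
0.1 [[56.3, 199.6], [108.6, 210.3]]
0 [[590.  204.4]]
0.05 [[588.5 209.5]]
```

View pics/s7.png

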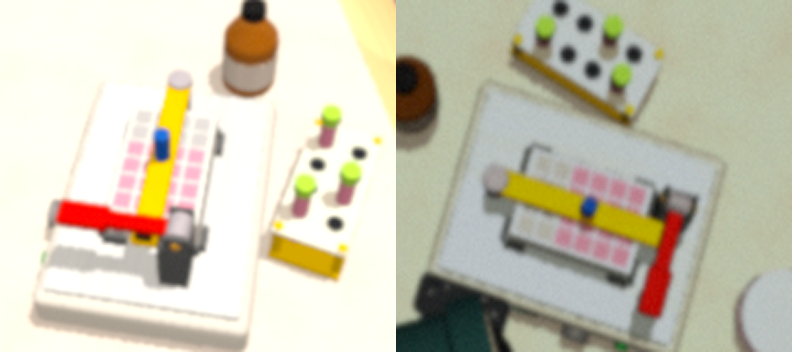

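```bash
python3 -c "
from rig import robot
print(robot.finish_job())"
```

```text
the job is handed in; nothing more can be done
None
```

The strap is fully home across the plate and the red cam lever is down over its end. The job was handed in at about 12 s of the 45 s allowed; no verdict is reported.

- **Strap:** I pushed it round by the blue post with the closed fingertips until it met a firm stop, at about 47 N sideways. After backing off, I saw in the pictures that it lay straight across the plate.
- **Lever:** I only then pushed the paddle down. It stopped firmly at 34 N with the fingertips at 142 mm, against the 143 mm expected for a level lever.
- **Last pictures:** They show the lever level over the strap end, the plate in its nest, and the rack, bottle and dishes apparently where they stood. The gripper had moved up and away, with the tool force near zero.

The pose fit from the pictures was only good to a few millimetres. The lever tip appeared about 3 pixels off prediction in the last side view, so "fully down" rests mainly on the stop height and force. No check failed.

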